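Bring the open jar of the hardware carousel to the front and hold it

TASK

Take the framing-hardware carousel by the wooden bar handle on top and turn it until the open jar, the only one without a lid, stands squarely at the front, in line with the middle of the catch tray. Finish with the gripper still closed on the handle and keep the turntable still there, so that I can refill the jar. Do not push on the jars, and leave the other things on the bench alone, including the lid and bumpers lying in the tray.

Things in the scene. Friction and masses are not known exactly. Their poses are not given: they have to be found in the camera images.
- carousel_base: Fixed plywood base of the carousel, 250 x 250 mm square and 18 mm high, mostly hidden under the turntable. Its origin is on the bench under the turntable's axis; its own -x axis points to its front. Along the front edge it carries the catch tray, a shallow plywood tray 180 mm wide, 90 mm deep (front to back, 125 to 215 mm in front of the axis) and 18 mm high. It may stand askew on the bench.
- turntable (a joint): Angle of the turntable on its ball bearing, rad, growing anticlockwise seen from above; 0 (or a whole turn, 2 pi) has the open jar exactly at the front. It starts between 1.5 and 4.8, turns freely either way without stops, with a light bearing drag (about 0.03 N m), coasts a little if spun and stays where it is left. The turntable is a round wooden tray 280 mm across, its lip 52 mm above the bench.
- handle: The carousel's carrying handle, fixed to the turntable: a horizontal wooden bar 90 mm long (its own x axis), 22 mm wide (y) and 24 mm high (z) on a 14 mm steel post that stands on the turntable's axis. The origin is the centre of the bar, on the axis, 205 mm above the bench. The bar's -x end points to the open jar, its +x end to the jar opposite. The jars' lids end 58 mm below the bar's underside.
- jars: Six glass jars 64 mm across standing upright in wooden sockets on the turntable, evenly spaced with their axes 92 mm from the turntable's axis; they are fixed to it. Five have flat steel screw lids, top 135 mm above the bench; one has no lid and is open, rim 123 mm above the bench. The origin is on the turntable's axis, 26 mm above the bench.
- open_jar (a point): Centre of the mouth of the open jar, the one without a lid (mouth 50 mm wide), 92 mm from the turntable's axis and 123 mm above the bench.
- front_place (a point): Point fixed to the base where the centre of the open jar's mouth is wanted: straight in front of the turntable's axis, 92 mm from it, on the line to the middle of the catch tray, 123 mm above the bench.
- easel_clip: Red steel easel stand with a spring clip at its top, fixed to the bench, 110 x 100 mm, 190 mm high. Origin under its centre. Bystander.
- jar_lid: Steel screw lid of the open jar, 61 mm across, 12 mm high, lying loose in the catch tray. Origin under its centre. Bystander.
- bumper_a: Small black rubber bumper, 20 mm across and 9 mm high, lying loose in the catch tray. Origin under its centre. Bystander.
- bumper_b: The second rubber bumper, the same size, in the catch tray as well. Bystander.
- nail_set: Steel nail set lying on the bench, 101 mm long (x), 10 mm thick. Origin under its middle. Bystander.
- frame_corner: Gilt plaster corner of a picture frame lying flat: two legs 140 mm long and 60 mm wide at right angles along its own x and y, 40 mm high. Origin under the middle of the 140 x 140 mm square it fills. Bystander.
- pencil_box: Open wooden pencil box with pencils, 210 x 75 mm, 45 mm high. Origin under its centre. Bystander.

How it is judged:
By the outcome, as a careful person would: the job done as asked, in the order asked, and still so for the second after the job is handed in, while the arm keeps its last pose, push and grip.
It also fails if it takes over 54 s, if anything falls off the work surface, if the arm or the gripper's body presses on something with over 40 N, if the wrist force passes 120 N, or if a joint passes its speed limit or range.

ROBOT

A 6-joint arm with a two-finger parallel gripper is mounted at the origin on the work surface. World frame = base frame: x ahead of the robot, y to its left, z up, the work surface at z = 0. Lengths are in mm, angles in rad, forces in N, time in s.
With the tool pointing down it reaches from about 325 to 750 mm from the base axis. Payload 7.6 kg.
Tool frame: the origin (TCP) lies at the very end of the fingers, on their centre line; the grasp point (between the pads) lies 19 mm behind it; z points along the fingers, y is the line along which they close (so a half turn about z gives the same grasp; the last joint's range is limited). The gripper opens to 85 mm and grips with 20 to 120 N. Pads are 22 mm wide; open, the fingers measure 114 mm over their backs; the gripper's body (76 mm by 85 mm) begins 54 mm behind the grasp point. The pads swing forward as they close: fully open they stand 13 mm farther back than shut.
Start: joints at [1.082, 0.052, 1.401, -0, 1.689, -0.07], TCP at [213.486, 479.658, 208.523] pointing down, gripper open.
Joint ranges: [-2.9, 2.9], [-0.91, 2.17], [0.12, 2.37], [-1.06, 4.2], [0.26, 2.73], [-2.93, 2.93]. Speed limits (rad/s): [2.57, 2.57, 3.01, 3.14, 3.14, 3.14].

INTERFACE

Orientations are given as a unit quaternion [x, y, z, w].
In Python, from station import sense, read_camera, camera_info, finish_job gives the robot as it stands.
- The arm moves only by the tool arm_command, never from a script. Its argument "series" is a list of rows, each an object with "delta_pos": the shift along the tool's x, y, z in cm, a list of three; "rot": the turn, a rotation vector about the tool's x, y, z in rad, a list of three. A call has 1 to 5 rows; each row shifts and turns the commanded pose from where the row before left it, along the tool's axes as they then stand; what a row does not reach is not made up. A row lasts 1/12 s, in which the tool goes at most 41.7 mm and 7.16 degrees, less where a joint would pass 70% of its speed; a pose out of reach is approached as far as the arm can. A call with a gripper value outside its range is refused whole. "claw" is the gripper command: -1 is shut, 1 is fully open, values between are in proportion, set as the call begins (left out, the last holds). The fingers move at their own pace and stop on an object; "grip_force" is the grip in N (left out, the last holds). Time passes only in rows, so rows that do not move let the fingers close. It gives the time, the measured TCP pose, the force, the opening and the grip force at its end, in the units of the state.
- sense(): the state, without advancing time (a new reading comes with each control period).
- read_camera(name): name is "scene" or "top"; returns the picture (384x512x3 uint8, blue, green, red); there is no depth.
- camera_info(name): a dict with "fx", "fy", "cx", "cy" (pixels), "k1" (the pictures are not rectified: a ray, as slopes to the right and down, at radius r is drawn at 1 + k1 r^2 times it, then the intrinsics apply), "T" (4x4, takes a point from camera to world coordinates). Camera axes: x right, y up, looking along -z (the intrinsics and any distortion apply to the point x, -y, -z); pixel columns grow to the right and rows downward; lengths in mm; the calibration is good to about 2 mm. A picture is of the moment at which its call begins. camera_info takes no time and is no camera call.
- finish_job(): hands the job in; it is judged then, once.
The state is a dict: "t": time; "joints": joint angles; "qvel": joint speeds; "joint_efforts": joint torques, N m; "eef_pos": TCP position; "eef_rot": TCP orientation; "wrist_force": force on the tool from outside, world axes, zero at the start; "ft_torque": the same for the moment, N m; "opening": opening from 0.0 (shut) to 1.0 (fully open); "grasp_force": force on a finger pad.
Only numpy, scipy, OpenCV 4.12 (cv2) and the standard library are available. Lean on these libraries where they do the work, as an engineer would, in place of code of your own. Each camera call takes 0.05 s, during which the arm holds its last target. There are 200 camera calls.

## Working session

There is one attempt and no reset: what is moved stays moved. The work goes in short steps, Python scripts to look and compute and a tool call to move; the robot and the scene stay as the last step left them, time stands still between calls to the robot, and variables do not carry over. Pictures are saved under pics/ and viewed, at most 10 in all, crops included, and the job is handed in when it is done.

Besides the shell and the picture viewer there is one more tool, called as name([rows], argument=value, ...), one row to a line, values as JSON. arm_command: Moves the arm, as the interface text tells. Its arguments: {"type":"object","properties":{"series":{"type":"array"},"claw":{"type":"number"},"grip_force":{"type":"number"}},"required":["series"]}

```bash
mkdir -p pics
cat > h.py <<'E'
import numpy as np, cv2
from station import sense, read_camera, camera_info, finish_job
from scipy.spatial.transform import Rotation as R
def ray(c,u,v):
    i=camera_info(c); T=np.array(i['T'])
    p=np.array([(u-i['cx'])/i['fx'],(v-i['cy'])/i['fy']]); q=p.copy()
    for _ in range(20): q=p/(1+i['k1']*(q@q))
    return T[:3,3],T[:3,:3]@np.array([q[0],-q[1],-1])
def onz(c,u,v,z):
    o,d=ray(c,u,v); return o+d*(z-o[2])/d[2]
def proj(c,P):
    i=camera_info(c); T=np.array(i['T']); p=T[:3,:3].T@(np.array(P)-T[:3,3])
    q=np.array([p[0],-p[1]])/-p[2]; q=q*(1+i['k1']*(q@q))
    return q[0]*i['fx']+i['cx'],q[1]*i['fy']+i['cy']
E
python3 - <<'E'
from h import *
for c in('top','scene'):
    im=read_camera(c); cv2.imwrite(f'pics/{c}0.png',im); cv2.imwrite(f'pics/{c}0b.png',cv2.resize(im,(800,600)))
    i=camera_info(c); print(c,i['fx'],i['cx'],i['cy'],i['k1'],np.round(i['T'],3).tolist())
s=sense();print(s)
E
```

```text
top 426.90922897437 253.43408707004698 189.58888227316757 0.011617681498993697 [[0.016, 0.998, -0.065, 449.06], [-1.0, 0.016, 0.0, 16.666], [0.001, 0.065, 0.998, 1358.597], [0.0, 0.0, 0.0, 1.0]]
scene 490.6453868691298 256.2275620130274 190.67061240119185 -0.04330175846897614 [[0.006, -0.817, 0.577, 1341.731], [1.0, -0.005, -0.017, -8.544], [0.016, 0.577, 0.817, 1299.018], [0.0, 0.0, 0.0, 1.0]]
{'t': 0.1, 'joints': array([ 1.08169152e+00,  5.27789802e-02,  1.40163597e+00, -3.83906424e-05,
        1.68858281e+00, -7.03118098e-02]), 'qvel': array([ 0.00080286, -0.00097904, -0.00332194, -0.00074116, -0.00303786,
        0.00016998]), 'joint_efforts': array([ 1.06053241e-03, -3.82579565e+01, -3.60985816e+01, -8.68392999e-05,
        4.67903330e-03, -5.73402872e-05]), 'eef_pos': array([213.34922514, 479.36590977, 207.74749453]), 'eef_rot': array([ 2.07871760e-01,  9.78155835e-01, -6.80511833e-04, -1.75634467e-04]), 'wrist_force': array([-0.69392164, -0.83360903,  0.28962654]), 'ft_torque': array([-0.01932206,  0.00379386,  0.00789325]), 'grasp_force': 0.0, 'opening': 1.0024727048334698}
```

View pics/top0b.png

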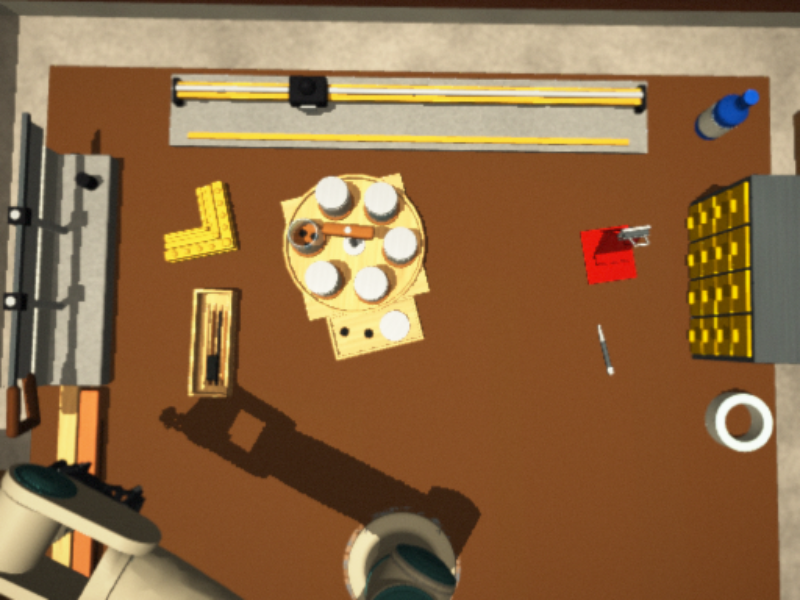

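View pics/scene0b.png

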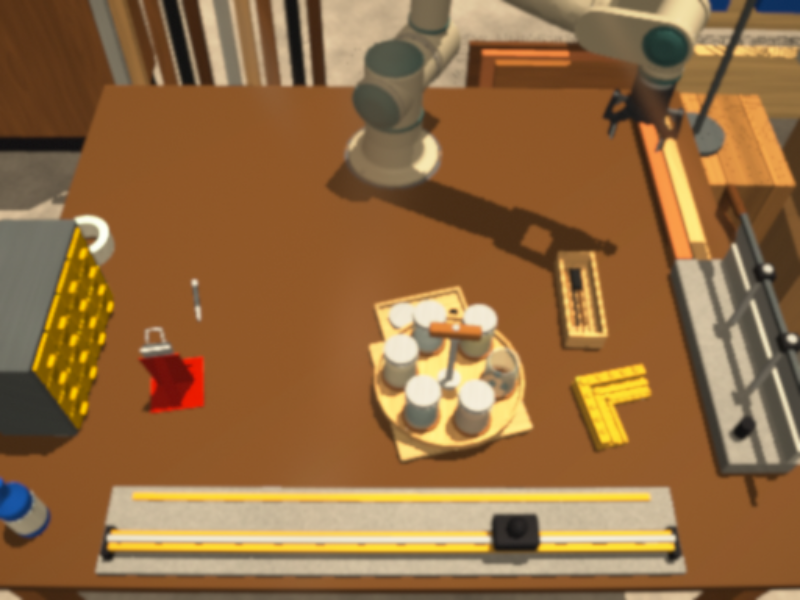

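The top view shows the carousel centred near (355,243) of 800x600. The open jar is at left (305,236), the bar near (347,231) and the tray below at (376,333). The scene view agrees. Now I'll measure the axis, the bar and the front direction.

Run:
```python
from h import *
im=cv2.imread('pics/top0.png'); hsv=cv2.cvtColor(im,cv2.COLOR_BGR2HSV)
x0,y0,x1,y1=170,105,285,235
def blobs(m,lo,hi):
    mm=np.zeros_like(m); mm[y0:y1,x0:x1]=m[y0:y1,x0:x1]
    cs,_=cv2.findContours(mm,cv2.RETR_EXTERNAL,cv2.CHAIN_APPROX_NONE)
    return [c for c in cs if lo<cv2.contourArea(c)<hi]
w=((hsv[...,1]<45)&(hsv[...,2]>150)).astype(np.uint8)*255
for c in blobs(w,60,900):
    (u,v),r=cv2.minEnclosingCircle(c); print('lid',round(u,1),round(v,1),round(r,1),cv2.contourArea(c),onz('top',u,v,135)[:2].round(1))
o=((hsv[...,0]<14)&(hsv[...,1]>120)&(hsv[...,2]>150)).astype(np.uint8)*255
for c in blobs(o,60,900):
    r=cv2.minAreaRect(c); b=cv2.boxPoints(r); P=np.array([onz('top',*p,217)[:2] for p in b]); print('bar',r,P.round(1).tolist(),P.mean(0))
p=((hsv[...,0]>=14)&(hsv[...,0]<32)&(hsv[...,1]>50)&(hsv[...,2]>120)).astype(np.uint8)*255
cv2.imwrite('pics/crop.png',np.hstack([cv2.resize(im[y0:y1,x0:x1],None,fx=4.5,fy=4.5,interpolation=2)[:,:400],])) 
big=cv2.resize(im[y0:y1,x0:x1],None,fx=4.5,fy=4.5,interpolation=cv2.INTER_CUBIC); cv2.imwrite('pics/crop.png',big)
mm=np.zeros_like(p); mm[y0:y1,x0:x1]=p[y0:y1,x0:x1]
c=max(cv2.findContours(mm,cv2.RETR_EXTERNAL,cv2.CHAIN_APPROX_NONE)[0],key=cv2.contourArea)
ap=cv2.approxPolyDP(c,2,True)[:,0]; print([(q.tolist(),onz('top',*map(float,q),18)[:2].round(0).tolist()) for q in ap])
```

```text
lid 252.1 208.1 9.4 252.0 [474.9  19.7]
lid 236.9 181.1 10.8 324.5 [552.   64.6]
lid 205.5 177.4 10.7 322.0 [560.9 155.1]
lid 226.2 156.0 6.8 71.5 [624.  97.]
lid 255.7 155.7 10.7 322.0 [626.4  11.6]
lid 243.1 127.1 10.6 312.0 [709.1  49.5]
lid 211.9 123.3 10.5 312.5 [718.9 140.1]
[([255, 110], [790.0, 16.0]), ([244, 113], [779.0, 51.0]), ([226, 110], [788.0, 108.0]), ([214, 112], [781.0, 146.0]), ([222, 118], [762.0, 120.0]), ([223, 125], [740.0, 117.0]), ([226, 125], [740.0, 107.0]), ([227, 131], [721.0, 104.0]), ([222, 138], [698.0, 119.0]), ([211, 138], [697.0, 154.0]), ([201, 126], [735.0, 186.0]), ([203, 117], [764.0, 181.0]), ([192, 125], [738.0, 215.0]), ([179, 129], [725.0, 256.0]), ([182, 142], [683.0, 245.0]), ([179, 161], [622.0, 253.0]), ([181, 170], [594.0, 246.0]), ([193, 188], [538.0, 207.0]), ([197, 205], [484.0, 193.0]), ([208, 205], [485.0, 158.0]), ([214, 230], [407.0, 138.0]), ([236, 227], [418.0, 69.0]), ([271, 216], [454.0, -40.0]), ([265, 189], [538.0, -20.0]), ([275, 187], [545.0, -51.0]), ([277, 182], [561.0, -57.0]), ([274, 183], [558.0, -48.0]), ([270, 171], [595.0, -35.0]), ([269, 141], [691.0, -30.0]), ([258, 123], [748.0, 6.0])]
```

View pics/crop.png

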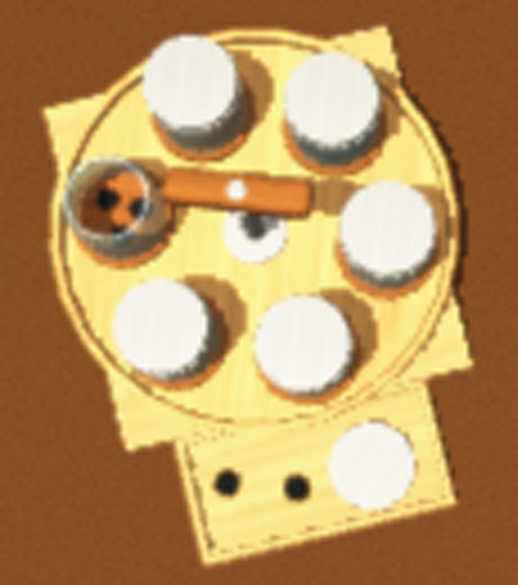

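Lid pairs put the axis at about (635, 102), with the open jar and bar direction at about 84.5° in world yaw. From the tray edges, the front is at about 194°. I'll set out above the handle and refine the front direction meanwhile.

arm_command([
  {"delta_pos": [-3.6,-1.15,-0.45],"rot": [0,0,0]},
  {"delta_pos": [-3.6,-1.15,-0.45],"rot": [0,0,0]},
  {"delta_pos": [-3.6,-1.15,-0.45],"rot": [0,0,0]},
  {"delta_pos": [-3.6,-1.15,-0.45],"rot": [0,0,0]},
  {"delta_pos": [-3.6,-1.15,-0.45],"rot": [0,0,0]},
], claw=1)

```text
t: 0.52
eef_pos: [355.4, 352.5, 230.9]
eef_rot: [0.208, 0.978, -0.0, -0.0]
wrist_force: [-0.5, 0.1, 0.0]
opening: 0.999
grasp_force: 0.0
```

arm_command([
  {"delta_pos": [-3.6,-1.15,-0.45],"rot": [0,0,0]},
  {"delta_pos": [-3.6,-1.15,-0.45],"rot": [0,0,0]},
  {"delta_pos": [-3.6,-1.15,-0.45],"rot": [0,0,0]},
  {"delta_pos": [-3.6,-1.15,-0.45],"rot": [0,0,0]},
  {"delta_pos": [-3.6,-1.15,-0.45],"rot": [0,0,0]},
])

```text
t: 0.93
eef_pos: [496.6, 226.6, 253.3]
eef_rot: [0.208, 0.978, -0.0, -0.0]
wrist_force: [-0.0, 0.9, 0.3]
opening: 1.0
grasp_force: 0.0
```

arm_command([
  {"delta_pos": [-3.6,-1.15,-0.45],"rot": [0,0,0]},
  {"delta_pos": [-3.6,-1.15,-0.45],"rot": [0,0,0]},
  {"delta_pos": [-3.6,-1.15,-0.45],"rot": [0,0,0]},
  {"delta_pos": [-3.6,-1.15,-0.45],"rot": [0,0,0]},
  {"delta_pos": [-3.6,-1.15,-0.45],"rot": [0,0,0]},
])

```text
t: 1.35
eef_pos: [637.7, 100.9, 275.6]
eef_rot: [0.208, 0.978, -0.0, -0.0]
wrist_force: [1.3, 0.8, 0.3]
opening: 1.002
grasp_force: 0.0
```

arm_command([
  {"delta_pos": [0,0,0],"rot": [0,0,0.104]},
  {"delta_pos": [0,0,0],"rot": [0,0,0.104]},
  {"delta_pos": [0,0,0],"rot": [0,0,0.104]},
  {"delta_pos": [0,0,0],"rot": [0,0,0.104]},
  {"delta_pos": [0,0,0],"rot": [0,0,0.104]},
])

```text
t: 1.77
eef_pos: [636.6, 102.3, 275.2]
eef_rot: [0.455, 0.891, -0.0, -0.001]
wrist_force: [-0.3, -0.3, -0.3]
opening: 1.001
grasp_force: 0.0
```

arm_command([
  {"delta_pos": [0,0,0],"rot": [0,0,0.104]},
  {"delta_pos": [0,0,0],"rot": [0,0,0.104]},
  {"delta_pos": [0,0,0],"rot": [0,0,0.104]},
  {"delta_pos": [0,0,0],"rot": [0,0,0.104]},
  {"delta_pos": [0,0,0],"rot": [0,0,0.104]},
])

```text
t: 2.18
eef_pos: [636.6, 102.4, 275.3]
eef_rot: [0.668, 0.744, -0.0, -0.0]
wrist_force: [-1.1, -0.0, -0.6]
opening: 1.0
grasp_force: 0.0
```

arm_command([
  {"delta_pos": [0,0,0],"rot": [0,0,0.104]},
  {"delta_pos": [0,0,0],"rot": [0,0,0.104]},
  {"delta_pos": [0,0,0],"rot": [0,0,0]},
  {"delta_pos": [0,0,0],"rot": [0,0,0]},
])

```text
t: 2.52
eef_pos: [636.6, 102.5, 275.5]
eef_rot: [0.739, 0.674, -0.0, -0.0]
wrist_force: [0.2, 0.7, 0.2]
opening: 1.001
grasp_force: 0.0
```

```bash
cat >> h.py <<'E'
def yaw(s):
    M=R.from_quat(s['eef_rot']).as_matrix(); return np.degrees(np.arctan2(M[1,1],M[0,1])),M
def go(x,y,z):
    s=sense(); a,M=yaw(s); print('t',round(s['t'],2),'pos',s['eef_pos'].round(1),'yaw_y',round(a,2),'tilt',M[:,2].round(3),'delta cm',(M.T@(np.array([x,y,z])-s['eef_pos'])/10).round(2),'F',s['wrist_force'].round(1),'q',s['joints'].round(2),'op',s['opening'],s['grasp_force'])
E
python3 - <<'E'
from h import *
f=lambda u,v:onz('top',170+(u+.5)/4.5-.5,105+(v+.5)/4.5-.5,18)[:2]
TR,TL,BL,BR,t1,t2=[f(*q) for q in[(387,28),(45,108),(127,450),(472,368),(205,563),(455,502)]]
print('mid',(TR+TL+BL+BR)/4,'diag mids',(TR+BL)/2,(TL+BR)/2)
ang=lambda d:np.degrees(np.arctan2(d[1],d[0]))%360
print('front',ang(BL-TL),ang(BR-TR),ang(TR-TL)-90,ang(BR-BL)-90,ang(t2-t1)-90,ang((t1+t2)/2-np.array([635.2,102.3])))
go(635,102,186)
im=read_camera('scene'); cv2.imwrite('pics/s1.png',cv2.resize(im[150:320,180:400],None,fx=3,fy=3,interpolation=2))
E
```

```text
mid [636.34940423 102.19778032] diag mids [636.34452248 102.10022808] [636.35428597 102.29533256]
front 194.8597315417563 194.7738740074784 194.30736642022043 194.33406282654778 194.61142562277496 194.9479891064948
t 2.52 pos [636.6 102.5 275.5] yaw_y -5.32 tilt [-0.001  0.    -1.   ] delta cm [-0.06 -0.14  8.95] F [0.2 0.7 0.2] q [0.1  0.4  0.86 0.   1.88 0.2 ] op 1.0008158834594687 0.0
```

View pics/s1.png

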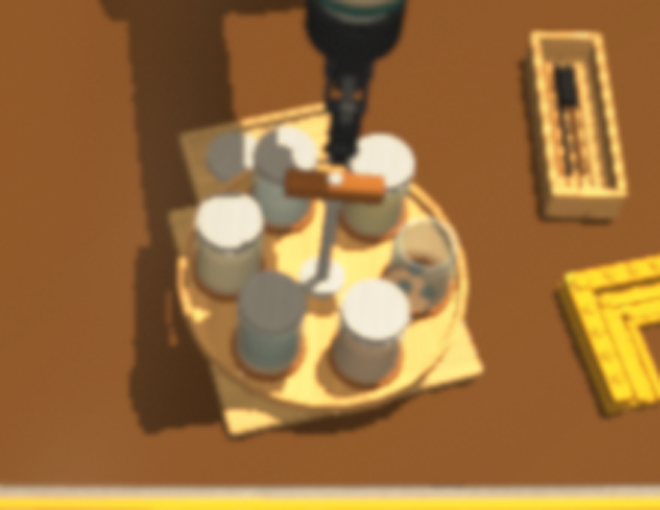

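The gripper hangs above the bar (bar at (335,185) in the crop) and is aligned with it. The front averages 194.6°, so the turn is about +110°. I'll descend and grip.

arm_command([
  {"delta_pos": [0,-0.05,2],"rot": [0,0,0]},
  {"delta_pos": [0,0,2],"rot": [0,0,0]},
  {"delta_pos": [0,0,2],"rot": [0,0,0]},
  {"delta_pos": [0,0,1.5],"rot": [0,0,0]},
  {"delta_pos": [0,0,1.4],"rot": [0,0,0]},
])

```text
t: 2.98
eef_pos: [635.8, 102.5, 185.4]
eef_rot: [0.739, 0.673, -0.001, -0.0]
wrist_force: [-0.4, 0.6, -0.1]
opening: 1.0
grasp_force: 0.0
```

arm_command([
  {"delta_pos": [0,0,0],"rot": [0,0,0]},
  {"delta_pos": [0,0,0],"rot": [0,0,0]},
  {"delta_pos": [0,0,0],"rot": [0,0,0]},
  {"delta_pos": [0,0,0],"rot": [0,0,0]},
  {"delta_pos": [0,0,0],"rot": [0,0,0]},
], claw=-1, grip_force=50)

```text
t: 3.4
eef_pos: [636.6, 102.6, 188.4]
eef_rot: [0.74, 0.673, 0.001, 0.001]
wrist_force: [1.1, 0.3, 0.1]
opening: 0.297
grasp_force: 0.0
```

arm_command([
  {"delta_pos": [0,0,0],"rot": [0,0,0]},
  {"delta_pos": [0,0,0],"rot": [0,0,0]},
  {"delta_pos": [0,0,0],"rot": [0,0,0]},
  {"delta_pos": [0,0,0],"rot": [0,0,0]},
  {"delta_pos": [0,0,0],"rot": [0,0,0]},
])

```text
t: 3.82
eef_pos: [637.1, 102.5, 188.6]
eef_rot: [0.74, 0.672, 0.002, 0.001]
wrist_force: [5.2, 1.0, 5.7]
opening: 0.233
grasp_force: 50.6
```

The grip is firm on the bar. Turning anticlockwise, tool z negative.

arm_command([
  {"delta_pos": [0,0,0],"rot": [0,0,-0.02]},
  {"delta_pos": [0,0,0],"rot": [0,0,-0.05]},
  {"delta_pos": [0,0,0],"rot": [0,0,-0.07]},
  {"delta_pos": [0,0,0],"rot": [0,0,-0.07]},
  {"delta_pos": [0,0,0],"rot": [0,0,-0.07]},
])

```text
t: 4.23
eef_pos: [637.8, 102.6, 188.6]
eef_rot: [0.638, 0.77, 0.002, 0.002]
wrist_force: [9.7, 1.0, 3.6]
opening: 0.234
grasp_force: 50.4
```

arm_command([
  {"delta_pos": [0,0,0],"rot": [0,0,-0.07]},
  {"delta_pos": [0,0,0],"rot": [0,0,-0.07]},
  {"delta_pos": [0,0,0],"rot": [0,0,-0.07]},
  {"delta_pos": [0,0,0],"rot": [0,0,-0.07]},
  {"delta_pos": [0,0,0],"rot": [0,0,-0.07]},
])

```text
t: 4.65
eef_pos: [638.7, 102.8, 188.6]
eef_rot: [0.494, 0.869, 0.003, 0.003]
wrist_force: [13.9, 1.6, 2.2]
opening: 0.235
grasp_force: 50.3
```

arm_command([
  {"delta_pos": [0,0,0],"rot": [0,0,-0.07]},
  {"delta_pos": [0,0,0],"rot": [0,0,-0.07]},
  {"delta_pos": [0,0,0],"rot": [0,0,-0.07]},
  {"delta_pos": [0,0,0],"rot": [0,0,-0.07]},
  {"delta_pos": [0,0,0],"rot": [0,0,-0.07]},
])

```text
t: 5.07
eef_pos: [639.3, 103.4, 188.6]
eef_rot: [0.335, 0.942, 0.003, 0.004]
wrist_force: [18.4, 3.9, 1.5]
opening: 0.24
grasp_force: 50.2
```

Run:
```python
from h import *
go(636.5,102.3,188)
```

```text
t 5.07 pos [639.3 103.4 188.6] yaw_y 50.87 tilt [ 0.01   0.002 -1.   ] delta cm [ 0.15 -0.26  0.06] F [18.4  3.9  1.5] q [ 0.1   0.4   1.04  0.    1.69 -0.78] op 0.23988510144404937 50.15370726585388
```

A side force of 18 N is building, so the true axis is a few mm farther in +x. I'll shift to relieve it, then look again.

arm_command([
  {"delta_pos": [-0.1,0.15,0],"rot": [0,0,0]},
  {"delta_pos": [-0.1,0.15,0],"rot": [0,0,0]},
  {"delta_pos": [0,0,0],"rot": [0,0,0]},
  {"delta_pos": [0,0,0],"rot": [0,0,0]},
])

```text
t: 5.4
eef_pos: [639.3, 103.4, 188.6]
eef_rot: [0.337, 0.942, -0.0, 0.0]
wrist_force: [-2.5, -0.3, 7.6]
opening: 0.232
grasp_force: 51.0
```

Run:
```python
from h import *
go(636.5,102.3,188)
```

```text
t 5.4 pos [639.3 103.4 188.6] yaw_y 50.65 tilt [ 0. -0. -1.] delta cm [ 0.15 -0.27  0.06] F [-2.5 -0.3  7.6] q [ 0.1   0.41  1.03 -0.    1.71 -0.78] op 0.23155009741562554 50.96994996070862
```

arm_command([
  {"delta_pos": [0,0,0],"rot": [0,0,-0.04]},
  {"delta_pos": [0,0,0],"rot": [0,0,-0.07]},
  {"delta_pos": [0,0,0],"rot": [0,0,-0.07]},
  {"delta_pos": [0,0,0],"rot": [0,0,-0.07]},
  {"delta_pos": [0,0,0],"rot": [0,0,-0.07]},
])

```text
t: 5.82
eef_pos: [639.7, 104.1, 188.5]
eef_rot: [0.18, 0.984, 0.001, 0.001]
wrist_force: [1.0, 2.7, 6.8]
opening: 0.237
grasp_force: 50.9
```

arm_command([
  {"delta_pos": [0,0,0],"rot": [0,0,-0.07]},
  {"delta_pos": [0,0,0],"rot": [0,0,-0.07]},
  {"delta_pos": [0,0,0],"rot": [0,0,-0.07]},
  {"delta_pos": [0,0,0],"rot": [0,0,-0.07]},
  {"delta_pos": [0,0,0],"rot": [0,0,-0.07]},
])

```text
t: 6.23
eef_pos: [639.9, 105.0, 188.6]
eef_rot: [0.006, 1.0, 0.001, 0.001]
wrist_force: [1.3, 4.4, 5.8]
opening: 0.234
grasp_force: 50.8
```

arm_command([
  {"delta_pos": [0,0,0],"rot": [0,0,-0.07]},
  {"delta_pos": [0,0,0],"rot": [0,0,-0.07]},
  {"delta_pos": [0,0,0],"rot": [0,0,-0.07]},
  {"delta_pos": [0,0,0],"rot": [0,0,-0.04]},
  {"delta_pos": [0,0,0],"rot": [0,0,-0.02]},
])

```text
t: 6.65
eef_pos: [639.8, 105.6, 188.6]
eef_rot: [-0.128, 0.992, 0.002, 0.001]
wrist_force: [1.8, 6.8, 6.4]
opening: 0.236
grasp_force: 50.8
```

arm_command([
  {"delta_pos": [0,0,0],"rot": [0,0,0]},
  {"delta_pos": [0,0,0],"rot": [0,0,0]},
  {"delta_pos": [0,0,0],"rot": [0,0,0]},
])

```text
t: 6.9
eef_pos: [639.8, 105.7, 188.6]
eef_rot: [-0.127, 0.992, 0.002, 0.001]
wrist_force: [1.5, 7.1, 6.3]
opening: 0.237
grasp_force: 50.8
```

Run:
```python
from h import *
go(639.3,103.4,188)
A=np.array([636,102.3])
im=read_camera('top'); cv2.imwrite('pics/t2.png',im)
x0,y0,x1,y1=170,105,285,235
hsv=cv2.cvtColor(im,cv2.COLOR_BGR2HSV)
w=((hsv[...,1]<45)&(hsv[...,2]>150)).astype(np.uint8)*255
cs,_=cv2.findContours(w[y0:y1,x0:x1],cv2.RETR_EXTERNAL,cv2.CHAIN_APPROX_NONE)
for c in cs:
    if cv2.contourArea(c)>60:
        (u,v),r=cv2.minEnclosingCircle(c);P=onz('top',u+x0,v+y0,135)[:2];d=P-A
        print(round(u+x0,1),round(v+y0,1),round(r,1),cv2.contourArea(c),P.round(1),round(np.hypot(*d),1),round(np.degrees(np.arctan2(d[1],d[0]))%360,1))
cv2.imwrite('pics/t2c.png',cv2.resize(im[y0:y1,x0:x1],None,fx=4.5,fy=4.5,interpolation=cv2.INTER_CUBIC))
s=cv2.resize(read_camera('scene')[150:320,180:400],None,fx=3,fy=3,interpolation=2);cv2.imwrite('pics/s2.png',s)
```

```text
t 6.9 pos [639.8 105.7 188.6] yaw_y 104.64 tilt [ 0.002  0.003 -1.   ] delta cm [ 0.11 -0.21  0.06] F [1.5 7.1 6.3] q [ 0.11  0.41  1.03  0.    1.7  -1.72] op 0.2368192647819957 50.79923629760742
204.3 170.7 8.5 148.0 [580.5 158.9] 79.3 134.5
254.4 160.8 10.4 268.0 [611.4  15.2] 90.5 254.2
```

View pics/t2c.png

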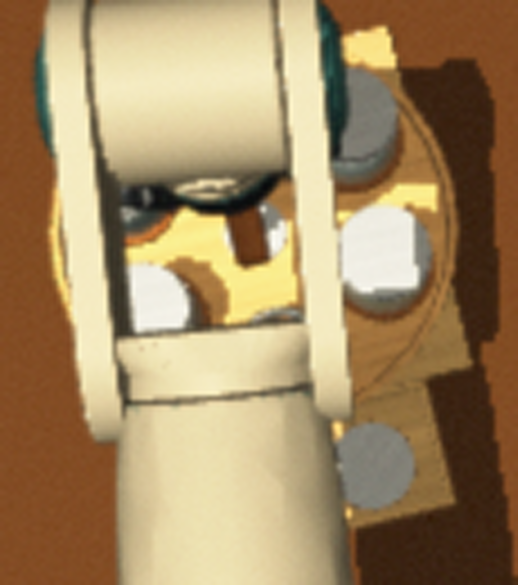

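View pics/s2.png

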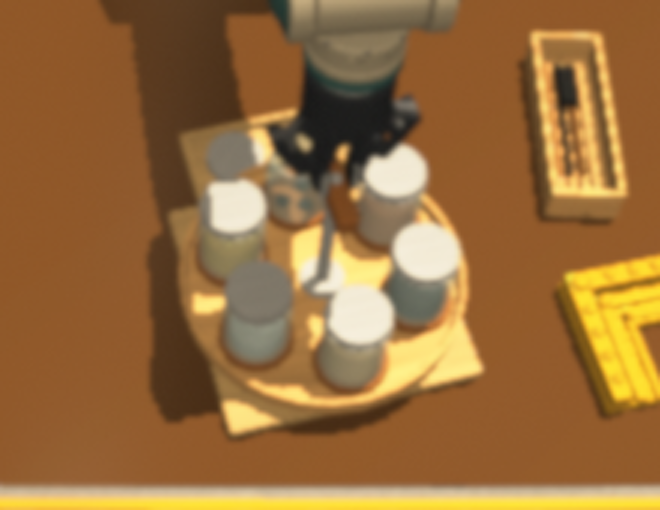

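The open jar now stands at the front ((293,195) in the scene crop), the gripper is on the bar, and the lid and bumpers look undisturbed. I'll check the angle from the scene-view lids, using lid centres picked the same way before and after.

Run:
```python
from h import *
from scipy.optimize import least_squares
def fit(L):
    P=np.array([onz('scene',180+(u+.5)/3-.5,150+(v+.5)/3-.5,135)[:2] for u,v in L])
    c=least_squares(lambda q:np.hypot(*(P-q).T)-92,[636,102]).x
    a=np.degrees(np.arctan2(*(P-c).T[::-1]))%60
    print(c.round(1),np.hypot(*(P-c).T).round(1),a.round(1),a.mean())
fit([(285,147),(381,158),(229,221),(272,297),(375,308)])  # before
fit([(396,171),(426,250),(361,316),(259,292),(234,206)])  # after
# the base front, from scene corners of the base (z=18)
f=lambda u,v:onz('scene',180+(u+.5)/3-.5,150+(v+.5)/3-.5,18)[:2]
a,b=f(228,435),f(484,371); d=b-a; print('base rear edge front-dir',np.degrees(np.arctan2(d[1],d[0]))+90)
# refined top lid (sunlit, crop circle 380,247 r46)
P=onz('top',170+380.5/4.5-.5,105+247.5/4.5-.5,135)[:2]
for A in([635.2,102.3],[638,103]): e=P-A; print(np.degrees(np.arctan2(e[1],e[0]))%360-60,np.hypot(*e))
```

```text
[634.4 105.8] [94.8 92.2 91.7 92.6 94.4] [23.3 24.2 27.6 24.6 23.8] 24.6993709631651
[639.7 106.4] [93.2 90.6 92.5 92.6 91.1] [14.4 16.4 15.4 14.8 13.8] 14.93571990963811
base rear edge front-dir 194.89870670048128
196.89841072027656 88.31242172642148
195.25697000487799 89.665693363574
```

Three checks agree: the lids in the scene view give 194.9°, the gripped bar 194.6°, and the front measures 194.6–194.9°. The forces are small and the grip is holding, so I'll hand it in.

```bash
python3 -c "
from h import *
go(640,106,188); print(finish_job())"
```

```text
t 7.0 pos [639.8 105.6 188.6] yaw_y 104.63 tilt [ 0.002  0.003 -1.   ] delta cm [-0.03  0.03  0.06] F [1.2 6.  6.4] q [ 0.11  0.41  1.03  0.    1.7  -1.72] op 0.23713024862251342 50.79861223697662
the job is handed in; nothing more can be done
None
```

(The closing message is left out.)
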